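Push the last two biscuits into line on the baking tray

TASK

The biscuits on the baking tray are being set out in three straight, evenly spaced rows of four, but two of the rows are still missing their last biscuit. With the fingertips, push the two stray biscuits gently along the tray, one into each empty place, so that they line up with their rows and with the last column. Only slide them, never pick them up, and do not disturb the other biscuits, the cutter or the sugar shaker.

Things in the scene. Friction and masses are not known exactly. Their poses are not given: they have to be found in the camera images.
- tray: Black baking tray, 596 mm long (own y) by 396 mm wide (own x), fixed. Origin: centre of its underside, z up. Flat floor 570 x 370 mm, 3 mm above the origin; rim 20 mm high, leaning outward. Three biscuit rows run along its y, at x = -95, 0, +95 mm; full columns at y = +245, +150, +55 mm; the last column, y = -40 mm, lacks two of its three biscuits. Beyond (-y) lie the strays and the cutter.
- stray_a: One of two stray biscuits: a baked chocolate biscuit with nut pieces, a flat round disc 56 mm across, 12 mm thick, about 22 g, loose, lying flat on the empty part of the tray (tray y -115 to -160 mm, 52 to 82 mm to one side of the tray's middle line). Origin at the centre of its underside; its top is 15 mm above the bench.
- stray_b: The other stray biscuit, the same in every way, lying on the other side of the tray's middle line from stray_a (which of the two is on which side varies).
- place_a (a point): Centre, at floor level, of one empty place in the last column (the end of a short row). Nothing is there to see: it is where the row line and the column line cross. Which rows are short varies. Either stray may fill either place.
- place_b (a point): Centre, at floor level, of the other empty place in the last column.
- set1: A biscuit already in its place, the same size as the strays (56 mm across, 12 mm thick), loose; origin at the centre of its underside. It stands in full column 1 of 3 counted from the tray's +y end.
- set2: A biscuit already in its place, the same size as the strays (56 mm across, 12 mm thick), loose; origin at the centre of its underside. It stands in full column 1 of 3 counted from the tray's +y end.
- set3: A biscuit already in its place, the same size as the strays (56 mm across, 12 mm thick), loose; origin at the centre of its underside. It stands in full column 1 of 3 counted from the tray's +y end.
- set4: A biscuit already in its place, the same size as the strays (56 mm across, 12 mm thick), loose; origin at the centre of its underside. It stands in full column 2 of 3 counted from the tray's +y end.
- set5: A biscuit already in its place, the same size as the strays (56 mm across, 12 mm thick), loose; origin at the centre of its underside. It stands in full column 2 of 3 counted from the tray's +y end.
- set6: A biscuit already in its place, the same size as the strays (56 mm across, 12 mm thick), loose; origin at the centre of its underside. It stands in full column 2 of 3 counted from the tray's +y end.
- set7: A biscuit already in its place, the same size as the strays (56 mm across, 12 mm thick), loose; origin at the centre of its underside. It stands in full column 3 of 3 counted from the tray's +y end.
- set8: A biscuit already in its place, the same size as the strays (56 mm across, 12 mm thick), loose; origin at the centre of its underside. It stands in full column 3 of 3 counted from the tray's +y end.
- set9: A biscuit already in its place, the same size as the strays (56 mm across, 12 mm thick), loose; origin at the centre of its underside. It stands in full column 3 of 3 counted from the tray's +y end.
- set10: A biscuit already in its place, the same size as the strays (56 mm across, 12 mm thick), loose; origin at the centre of its underside. It is the only one standing in the last column.
- cutter: Round steel biscuit cutter, a plain ring 45 mm across and 38 mm high, loose, standing on the empty end of the tray near its middle line, about 252 mm from the tray's centre. Origin at the centre of its underside.
- shaker: Metal sugar shaker, 70 mm across and 118 mm high, loose, standing alone on the bench beyond the tray's -y end. Origin at the centre of its underside.
There are look-alikes about, which are no part of the job. What is shaped like the stray_a but orange or white is not meant. What is shaped like the stray_b but turquoise is not meant.

How it is judged:
By the outcome, as a careful person would: the job done as asked, in the order asked, and still so for the second after the job is handed in, with the robot touching nothing.
It also fails if it takes over 48 s, if anything falls off the work surface, if the arm or the gripper's body presses on something with over 40 N, if the wrist force passes 120 N, or if a joint passes its speed limit or range.

ROBOT

A 6-joint arm with a two-finger parallel gripper is mounted at the origin on the work surface. World frame = base frame: x ahead of the robot, y to its left, z up, the work surface at z = 0. Lengths are in mm, angles in rad, forces in N, time in s.
With the tool pointing down it reaches from about 275 to 750 mm from the base axis. Payload 10.2 kg.
Tool frame: the origin (TCP) lies at the very end of the fingers, on their centre line; the grasp point (between the pads) lies 19 mm behind it; z points along the fingers, y is the direction in which the jaws open and shut (so a half turn about z gives the same grasp; the last joint's range is limited). The gripper opens to 85 mm and grips with 20 to 120 N. Pads are 22 mm wide; open, the fingers measure 114 mm over their backs; the gripper's body (76 mm by 85 mm) begins 54 mm behind the grasp point. The pads swing forward as they close: fully open they stand 13 mm farther back than shut.
Start: joints at [0.945, 0.313, 1.498, -0, 1.331, -0.223], TCP at [205.811, 482.984, 231.294] pointing down, gripper open.
Joint ranges: [-2.94, 2.94], [-0.97, 2.17], [0.19, 2.56], [-1.23, 4.37], [0.02, 3.11], [-2.88, 2.88]. Speed limits (rad/s): [2.39, 2.39, 3.01, 3.14, 3.14, 3.14].

INTERFACE

Orientations are given as a unit quaternion [w, x, y, z].
In Python, from rig import sensors, imaging, ctrl gives the robot as it stands.
- The arm moves only by the shell command python3 -m creep 'ROWS' [FORCE]. ROWS is JSON, a list of rows, each an object with "grip": the finger opening in mm, from 0 to 85.4; "linear": the shift along the tool's x, y, z in mm, a list of three; "rot": the turn, a rotation vector about the tool's x, y, z in rad, a list of three. A call has 1 to 12 rows; each row shifts and turns the commanded pose from where the row before left it, along the tool's axes as they then stand; what a row does not reach is not made up. A row lasts 1/12 s, in which the tool goes at most 41.7 mm and 7.16 degrees, less where a joint would pass 70% of its speed; a pose out of reach is approached as far as the arm can. A call with a gripper value outside its range is refused whole. The fingers move at their own pace and stop on an object; FORCE is the grip in N (left out, the last holds). Time passes only in rows, so rows that do not move let the fingers close. It gives the time, the measured TCP pose, the force and the opening at its end, in the units of the state.
- sensors.sense(): the state, without advancing time (a new reading comes with each control period).
- imaging.capture(name): name is "scene" or "top" or "wrist"; returns (picture, depth): 384x512x3 uint8, red, green, blue; 384x512 float32, mm along the optical axis (not along the pixel's ray), 0 where there is no reading.
- imaging.camera_params(name): a dict with "intrinsics" (3x3 intrinsics, pixels), "k1" (the pictures are not rectified: a ray, as slopes to the right and down, at radius r is drawn at 1 + k1 r^2 times it, then the intrinsics apply), "R" (3x3) and "t" (3): a world point X has camera coordinates R X + t. Camera axes: x right, y down, z forward; pixel columns grow to the right and rows downward; lengths in mm; the calibration is good to about 2 mm. A picture is of the moment at which its call begins: read the wrist's pose just before it. camera_params takes no time and is no camera call; for the wrist camera it gives the pose at the moment of the call.
- ctrl.finish_job(): hands the job in, once; it reports no verdict.
The state is a dict: "time_s": time; "joints": joint angles; "dq": joint speeds; "tau": joint torques, N m; "eef_pos": TCP position; "ee_rot": TCP orientation; "force": force on the tool from outside, world axes, zero at the start; "wrist_torque": the same for the moment, N m; "grip_width": opening from 0.0 (shut) to 1.0 (fully open).
Only numpy, scipy, OpenCV 4.12 (cv2) and the standard library are available. Lean on these libraries where they do the work, as an engineer would, in place of code of your own. Each camera call takes 0.05 s, during which the arm holds its last target.

## Working session

There is one attempt and no reset: what is moved stays moved. The work goes in short steps, Python scripts to look and compute and a shell command to move; the robot and the scene stay as the last step left them, time stands still between calls to the robot, and variables do not carry over. Pictures are saved under pics/ and viewed, and the job is handed in when it is done.

```bash
ls; mkdir -p pics; python3 - <<'E'
from rig import sensors, imaging, ctrl
import cv2
print(sensors.sense())
for n in("top","scene"):
    p,d=imaging.capture(n); cv2.imwrite(f"pics/{n}0.png",p[:,:,::-1]); 
    import numpy as np; np.save(f"pics/{n}0d.npy",d)
    print(imaging.camera_params(n))
E
```

```text
pics
{'time_s': 0.0, 'joints': array([ 9.44615493e-01,  3.13429409e-01,  1.49848006e+00, -4.05425218e-06,
        1.33100108e+00, -2.23388998e-01]), 'dq': array([-0.00166672,  0.00063138, -0.00117147,  0.00102682,  0.00035611,
        0.00041544]), 'tau': array([ 1.36968396e-03, -4.12268436e+01, -2.59742242e+01, -1.06070393e-04,
        4.07300729e-03,  4.25013070e-05]), 'eef_pos': array([205.63580553, 482.75351407, 230.72943763]), 'ee_rot': array([-2.69774719e-04,  2.00036713e-01,  9.79788181e-01, -6.01196360e-04]), 'force': array([-0.43300582, -0.63221155, -0.83502138]), 'wrist_torque': array([-0.04097049,  0.02805007, -0.02467846]), 'grip_width': 0.9983606537117866}
{'intrinsics': array([[386.98924227,   0.        , 253.87224616],
       [  0.        , 386.98924227, 190.436075  ],
       [  0.        ,   0.        ,   1.        ]]), 'k1': 0.0007155594723597969, 'R': array([[-0.0146831 , -0.99988057, -0.00482126],
       [-0.99111508,  0.01519152, -0.13213675],
       [ 0.13219421,  0.00283824, -0.99121977]]), 't': array([ -26.91290203,  548.15598903, 1062.1369703 ])}
{'intrinsics': array([[348.82222786,   0.        , 250.9629591 ],
       [  0.        , 348.82222786, 191.7993023 ],
       [  0.        ,   0.        ,   1.        ]]), 'k1': -0.04024052142306596, 'R': array([[-0.60964537,  0.79244457, -0.01908216],
       [ 0.49908423,  0.36503169, -0.78591781],
       [-0.61583071, -0.48865475, -0.61803647]]), 't': array([ 381.91947662, -225.52142469, 1328.94224958])}
```

View pics/top0.png

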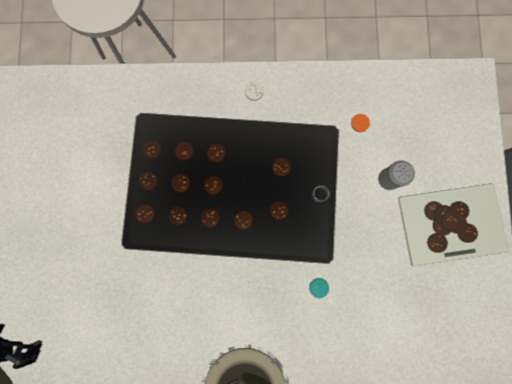

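View pics/scene0.png

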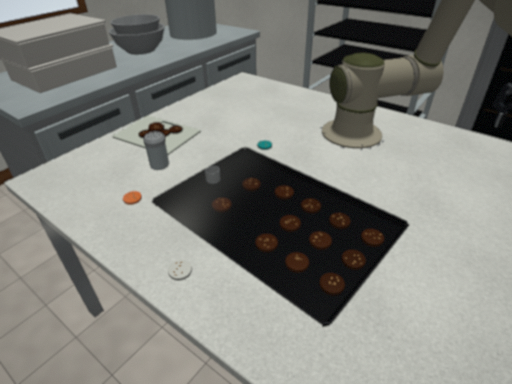

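The top view shows set10 at px (244,220), at the end of the row nearest the robot. The empty places are near (246,187) and (248,155). The strays are at (281,167) and (279,211), and the cutter is at (320,194).

```bash
cat > h.py <<'E'
import numpy as np, cv2
from rig import sensors, imaging
def ray_z(cp,uv,z):
    K=cp['intrinsics'];k1=cp['k1'];R=np.array(cp['R']);t=np.array(cp['t'])
    uv=np.atleast_2d(uv).astype(float)
    s=(uv-[K[0,2],K[1,2]])/[K[0,0],K[1,1]]; x=s.copy()
    for _ in range(20): x=s/(1+k1*(x**2).sum(1,keepdims=True))
    d=np.c_[x,np.ones(len(x))]@R; o=-R.T@t
    return o+d*((z-o[2])/d[:,2])[:,None]
def proj(cp,X):
    K=cp['intrinsics'];R=np.array(cp['R']);t=np.array(cp['t'])
    c=np.atleast_2d(X)@R.T+t; s=c[:,:2]/c[:,2:]; s=s*(1+cp['k1']*(s**2).sum(1,keepdims=True))
    return s*[K[0,0],K[1,1]]+[K[0,2],K[1,2]]
def rectify(cp,img,x0,x1,y0,y1,z=15,res=1.0):
    # image with rows = x descending, cols = y descending
    xs=np.arange(x1,x0,-res); ys=np.arange(y1,y0,-res)
    Y,X=np.meshgrid(ys,xs)
    p=proj(cp,np.c_[X.ravel(),Y.ravel(),np.full(X.size,z)]).astype(np.float32)
    return cv2.remap(img,p[:,0].reshape(X.shape),p[:,1].reshape(X.shape),cv2.INTER_CUBIC),xs,ys
def blobs(img,thr=25,amin=60):
    # biscuits: red clearly above blue, subpixel weighted
    w=img[:,:,0].astype(float)-img[:,:,2].astype(float)
    m=(w>thr).astype(np.uint8); m=cv2.morphologyEx(m,cv2.MORPH_CLOSE,np.ones((3,3)))
    n,l,s,c=cv2.connectedComponentsWithStats(m)
    return [(c[i],s[i]) for i in range(1,n) if s[i,4]>=amin],m
E
python3 - <<'E'
from h import *
cp=imaging.camera_params("top"); img=cv2.imread("pics/top0.png")[:,:,::-1]; d=np.load("pics/top0d.npy")
b,m=blobs(img,20)
for c,s in b:
    print(c.round(1),s[4],s[2:4],ray_z(cp,c,15)[0].round(1), d[int(c[1]),int(c[0])])
r,xs,ys=rectify(cp,img,250,700,-300,400); cv2.imwrite("pics/r0.png",r[:,:,::-1])
E
```

```text
[43.6 36.6] 5320 [118  66] [1035.6  602.    15. ] 2004.5702
[327.4  33.4] 24030 [401 150] [1031.2 -266.9   15. ] 2006.6333
[254.6  89.1] 68 [14 14] [856.9 -41.8  15. ] 1161.4791
[360.2 122.4] 326 [21 20] [ 748.9 -352.7   15. ] 1148.7739
[151.5 148.9] 241 [18 17] [678.4 264.   15. ] 1137.5165
[183.7 150.6] 264 [18 18] [671.6 169.3  15. ] 1137.2815
[216.  152.9] 266 [19 19] [663.3  74.5  15. ] 1135.6743
[281.  166.6] 277 [19 18] [ 619.3 -115.2   15. ] 1127.3163
[148.  180.4] 252 [19 18] [584.7 272.3  15. ] 1125.2341
[180.2 182.8] 278 [19 19] [576.2 178.6  15. ] 1120.9528
[213. 185.] 277 [19 19] [568.4  83.4  15. ] 1119.2162
[278.7 210.1] 277 [19 19] [ 492.3 -105.6   15. ] 1108.6614
[449.7 224.1] 1664 [53 52] [ 445.2 -592.3   15. ] 1071.3097
[144.4 213.2] 275 [19 19] [489.2 280.6  15. ] 1110.7966
[177.4 215.4] 273 [18 18] [481.5 185.5  15. ] 1110.018
[209.9 217.8] 279 [19 19] [473.3  92.2  15. ] 1108.7263
[243.  219.8] 284 [19 19] [466.   -2.8  15. ] 1108.057
[244.7 365. ] 1294 [81 35] [70.2 -2.9 15. ] 1049.3561
```

View pics/r0.png

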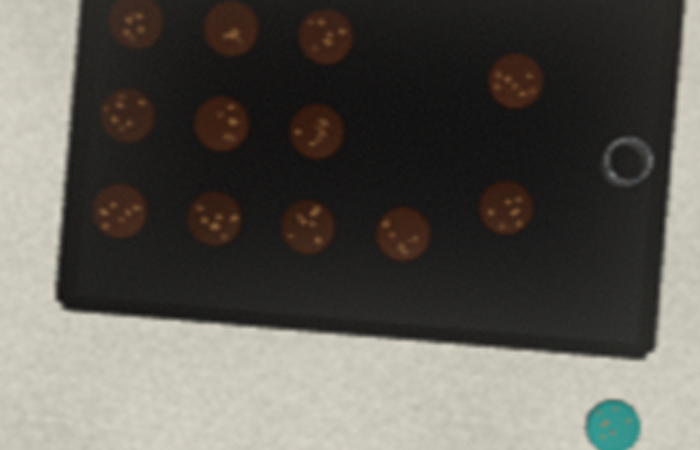

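```bash
cat >> h.py <<'E'
SETT=np.array([[95,245],[95,150],[95,55],[0,245],[0,150],[0,55],[-95,245],[-95,150],[-95,55],[-95,-40]],float)
def fit(T,W):
    tm,wm=T.mean(0),W.mean(0); U,S,V=np.linalg.svd((T-tm).T@(W-wm)); R=(V.T@U.T)
    return R,wm-R@tm
E
python3 - <<'E'
from h import *
cp=imaging.camera_params("top"); img=cv2.imread("pics/top0.png")[:,:,::-1]
b,_=blobs(img,20)
P=np.array([ray_z(cp,c,15)[0,:2] for c,s in b if 200<s[4]<300])
S=np.array([p for p in P if p[1]>-50]); st=np.array([p for p in P if p[1]<=-50])
# order
guess=[(678,264),(672,169),(663,74),(585,272),(576,179),(568,83),(489,281),(481,185),(473,92),(466,-3)]
S=np.array([S[np.argmin(((S-g)**2).sum(1))] for g in guess])
R,t=fit(SETT,S); print(R,t,np.linalg.det(R)); print((S-(SETT@R.T+t)).round(1))
pl=np.array([[95,-40],[0,-40]])@R.T+t; print("places",pl.round(1),"strays",st.round(1),((st-t)@R).round(1))
print('cutter',ray_z(cp,[320.5,194],41))
for a,b in((0,0),(1,1)):
    d=pl[b]-st[a]; L=np.hypot(*d); u=d/L; print(L,np.degrees(np.arctan2(u[1],u[0])),u,'start tcp',st[a]-u*60,'end tcp',pl[b]-u*33.2)
cp=imaging.camera_params("wrist");p,d=imaging.capture("wrist"); cv2.imwrite("pics/w0.png",p[:,:,::-1]); print(cp, -cp['R'].T@cp['t'])
E
```

```text
[[ 0.99634885  0.08537541]
 [-0.08537541  0.99634885]] [563.54704842  28.41738658] 0.9999999999999994
[[-0.7 -0.4]
 [ 0.6 -0.5]
 [ 0.4 -0.6]
 [ 0.2 -0.3]
 [-0.2  0.8]
 [ 0.1  0.2]
 [-0.6 -0. ]
 [-0.2 -0.5]
 [-0.3  0.8]
 [ 0.6  0.6]]
places [[654.8 -19.5]
 [560.1 -11.4]] strays [[ 619.3 -115.2]
 [ 492.3 -105.6]] [[  67.8 -138.3]
 [ -59.5 -139.6]]
cutter [[ 534.04582294 -222.89115731   41.        ]]
101.99995991992397 69.64654555648735 [0.34781051 0.93756485] start tcp [ 598.43988455 -171.4326998 ] end tcp [643.23786425 -50.6743846 ]
116.00215908293444 54.23415244780536 [0.58447412 0.81141235] start tcp [ 457.2633253  -154.24689348] end tcp [540.72749129 -38.37545768]
{'intrinsics': array([[291.5574995 ,   0.        , 259.88496072],
       [  0.        , 291.5574995 , 191.3891663 ],
       [  0.        ,   0.        ,   1.        ]]), 'k1': 0.0034075383672684074, 'R': array([[ 0.39168934,  0.92009508, -0.00211998],
       [ 0.87696248, -0.37262838,  0.30345493],
       [ 0.27841742, -0.12071921, -0.95284344]]), 't': array([-523.73887633,  -40.33581906,  379.95531085])} [134.72975869 512.72719834 373.16770938]
```

```bash
python3 -m creep --help 2>&1 | head -20
```

```text
invalid input: not JSON, or not a number
```

Grid fit residuals are under 1 mm, so the places are (654.8, -19.5) and (560.1, -11.4). I'll turn the tool so its x axis lies along the first push and part-close the fingers into a two-point cradle.

```bash
python3 -m creep '[{"grip":34,"linear":[0,0,0],"rot":[0,0,0.12]},{"grip":34,"linear":[0,0,0],"rot":[0,0,0.12]},{"grip":34,"linear":[0,0,0],"rot":[0,0,0.12]},{"grip":34,"linear":[0,0,0],"rot":[0,0,0.12]},{"grip":34,"linear":[0,0,0],"rot":[0,0,0.12]},{"grip":34,"linear":[0,0,0],"rot":[0,0,0.12]},{"grip":34,"linear":[0,0,0],"rot":[0,0,0.12]},{"grip":34,"linear":[0,0,0],"rot":[0,0,0.12]},{"grip":34,"linear":[0,0,0],"rot":[0,0,0.12]},{"grip":34,"linear":[0,0,0],"rot":[0,0,0.12]},{"grip":34,"linear":[0,0,0],"rot":[0,0,0.12]},{"grip":34,"linear":[0,0,0],"rot":[0,0,0.12]}]' 20
python3 -m creep '[{"grip":34,"linear":[0,0,0],"rot":[0,0,0.083]},{"grip":34,"linear":[-23.8,29.8,5],"rot":[0,0,0]},{"grip":34,"linear":[-23.8,29.8,5],"rot":[0,0,0]},{"grip":34,"linear":[-23.8,29.8,5],"rot":[0,0,0]},{"grip":34,"linear":[-23.8,29.8,5],"rot":[0,0,0]},{"grip":34,"linear":[-23.8,29.8,5],"rot":[0,0,0]},{"grip":34,"linear":[-23.8,29.8,5],"rot":[0,0,0]},{"grip":34,"linear":[-23.8,29.8,5],"rot":[0,0,0]},{"grip":34,"linear":[-23.8,29.8,5],"rot":[0,0,0]},{"grip":34,"linear":[-23.8,29.8,5],"rot":[0,0,0]},{"grip":34,"linear":[-23.8,29.8,5],"rot":[0,0,0]},{"grip":34,"linear":[-23.8,29.8,5],"rot":[0,0,0]}]'
```

```text
time_s: 1.15
eef_pos: [205.8, 482.9, 231.0]
ee_rot: [0.0, 0.798, 0.602, -0.0]
force: [-0.3, -0.3, -0.3]
grip_width: 0.398
time_s: 2.15
eef_pos: [422.7, 121.7, 176.1]
ee_rot: [-0.0, 0.821, 0.571, 0.0]
force: [0.5, 0.9, -0.5]
grip_width: 0.397
```

```bash
python3 -m creep '[{"grip":34,"linear":[-23.8,29.8,5],"rot":[0,0,0]},{"grip":34,"linear":[-23.8,29.8,5],"rot":[0,0,0]},{"grip":34,"linear":[-23.8,29.8,5],"rot":[0,0,0]},{"grip":34,"linear":[-23.8,29.8,5],"rot":[0,0,0]},{"grip":34,"linear":[-23.8,29.8,5],"rot":[0,0,0]},{"grip":34,"linear":[-23.8,29.8,5],"rot":[0,0,0]},{"grip":34,"linear":[-23.8,29.8,5],"rot":[0,0,0]},{"grip":34,"linear":[-23.8,29.8,5],"rot":[0,0,0]},{"grip":34,"linear":[-23.8,29.8,5],"rot":[0,0,0]},{"grip":34,"linear":[0,0,15],"rot":[0,0,0]},{"grip":34,"linear":[0,0,15],"rot":[0,0,0]},{"grip":34,"linear":[0,0,15],"rot":[0,0,0]}]'
python3 -m creep '[{"grip":34,"linear":[0,0,15],"rot":[0,0,0]},{"grip":34,"linear":[0,0,15],"rot":[0,0,0]},{"grip":34,"linear":[0,0,10],"rot":[0,0,0]},{"grip":34,"linear":[0,0,10],"rot":[0,0,0]},{"grip":34,"linear":[0,0,0],"rot":[0,0,0]}]'
python3 - <<'E'
from h import *
cp=imaging.camera_params("wrist");p,d=imaging.capture("wrist"); cv2.imwrite("pics/w1.png",p[:,:,::-1]); np.save("pics/w1d.npy",d)
s=sensors.sense(); print(s['eef_pos'],s['ee_rot'],s['force'],s['time_s'])
E
```

```text
time_s: 3.15
eef_pos: [599.1, -171.1, 85.0]
ee_rot: [-0.0, 0.821, 0.571, -0.0]
force: [-0.8, -0.5, -0.1]
grip_width: 0.397
time_s: 3.57
eef_pos: [598.3, -170.1, 34.3]
ee_rot: [-0.001, 0.821, 0.571, -0.001]
force: [0.1, 1.0, -1.1]
grip_width: 0.395
[ 598.85880287 -170.31421964   35.58858137] [-6.78724224e-04  8.20843454e-01  5.71152714e-01 -3.75339206e-04] [-0.38248239 -0.60295381 -0.307944  ] 3.6167
```

View pics/w1.png

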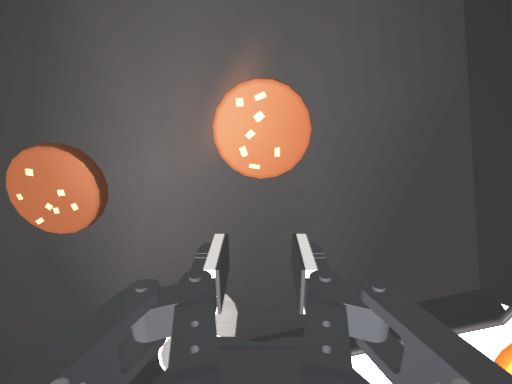

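The wrist view shows the stray at (262,128), centred between the pads at columns 222 and 301. The cutter is behind and to the left. Next I'll get the fingertip height from depth.

```bash
python3 - <<'E'
from h import *
cp=imaging.camera_params("wrist");d=np.load("pics/w1d.npy");p=cv2.imread("pics/w1.png")[:,:,::-1]
K=cp['intrinsics'];R=cp['R'];t=cp['t']
s=sensors.sense(); T=s['eef_pos']; u=np.array([.3478,.9376]);v=np.array([.9376,-.3478])
for r in range(228,300,6):
  for c in (214,219,223,227,297,301,305,311):
    D=d[r,c]
    if D>0:
      X=R.T@(D*np.array([(c-K[0,2])/K[0,0],(r-K[1,2])/K[1,1],1])-t)
      if X[2]>20: print(r,c,'tool x %.1f y %.1f z %.1f'%(u@(X[:2]-T[:2]),v@(X[:2]-T[:2]),X[2]),end=' | ')
  print()
b,_=blobs(p,40,500)
for c,s_ in b: print(c,s_[4],ray_z(cp,c,15)[0])
E
```

```text
234 214 tool x 10.2 y -23.0 z 40.8 | 234 219 tool x 10.3 y -20.4 z 41.0 | 234 223 tool x 10.2 y -18.3 z 40.8 | 234 227 tool x 9.4 y -16.5 z 39.1 | 234 297 tool x 10.1 y 20.1 z 40.4 | 234 301 tool x 10.3 y 22.1 z 40.8 | 234 305 tool x 10.4 y 24.1 z 40.9 | 
240 214 tool x 10.4 y -21.9 z 47.9 | 240 219 tool x 10.5 y -19.4 z 48.0 | 240 223 tool x 10.0 y -17.6 z 47.0 | 240 227 tool x 7.1 y -16.3 z 41.4 | 240 297 tool x 10.1 y 19.3 z 47.2 | 240 301 tool x 10.8 y 21.1 z 48.4 | 240 305 tool x 10.4 y 23.1 z 47.8 | 
246 214 tool x 10.1 y -21.1 z 53.4 | 246 219 tool x 10.0 y -18.7 z 53.2 | 246 223 tool x 10.6 y -16.7 z 54.4 | 246 227 tool x 3.8 y -16.4 z 41.8 | 246 297 tool x 10.4 y 18.4 z 53.9 | 246 301 tool x 10.6 y 20.3 z 54.2 | 246 305 tool x 10.5 y 22.2 z 54.1 | 246 311 tool x 6.3 y 26.6 z 46.3 | 
252 214 tool x 10.3 y -20.2 z 59.6 | 252 219 tool x 10.0 y -18.0 z 58.9 | 252 223 tool x 9.6 y -16.2 z 58.3 | 252 227 tool x 0.9 y -16.4 z 42.8 | 252 297 tool x 10.6 y 17.7 z 59.8 | 252 301 tool x 10.4 y 19.6 z 59.5 | 252 305 tool x 10.3 y 21.5 z 59.3 | 252 311 tool x 10.3 y 24.2 z 59.3 | 
258 21
[... 1365 characters left out ...]
 | 282 311 tool x 11.5 y 20.1 z 83.9 | 
288 214 tool x 3.8 y -17.8 z 77.0 | 288 219 tool x 0.9 y -16.4 z 73.1 | 288 223 tool x -7.0 y -16.4 z 62.2 | 288 297 tool x -4.5 y 17.6 z 65.6 | 288 301 tool x 1.4 y 18.1 z 73.7 | 288 305 tool x 4.0 y 19.2 z 77.2 | 288 311 tool x 10.9 y 19.7 z 86.7 | 
294 214 tool x 0.7 y -18.0 z 76.7 | 294 219 tool x -1.6 y -16.4 z 73.7 | 294 223 tool x -10.1 y -16.5 z 62.5 | 294 297 tool x -6.9 y 17.6 z 66.6 | 294 301 tool x -1.2 y 18.2 z 74.2 | 294 305 tool x 0.9 y 19.4 z 76.9 | 294 311 tool x 11.5 y 18.9 z 90.9 | 
[261.63989536 127.55068672] 7645 [ 621.9630196  -112.81192049   15.        ]
[ 56.44141457 187.42053686] 7041 [ 497.65692734 -103.45957187   15.        ]
```

Fingertips sit about 4 mm above the TCP at this opening, so I'll lower 31 mm to put the tips about 5 mm over the tray floor. Then I approach gently.

```bash
python3 -m creep '[{"grip":34,"linear":[0,0,12],"rot":[0,0,0]},{"grip":34,"linear":[0,0,10],"rot":[0,0,0]},{"grip":34,"linear":[0,0,6],"rot":[0,0,0]},{"grip":34,"linear":[0,0,3],"rot":[0,0,0]},{"grip":34,"linear":[8,0,0],"rot":[0,0,0]},{"grip":34,"linear":[8,0,0],"rot":[0,0,0]},{"grip":34,"linear":[5,0,0],"rot":[0,0,0]},{"grip":34,"linear":[4,0,0],"rot":[0,0,0]},{"grip":34,"linear":[4,0,0],"rot":[0,0,0]},{"grip":34,"linear":[4,0,0],"rot":[0,0,0]},{"grip":34,"linear":[4,0,0],"rot":[0,0,0]},{"grip":34,"linear":[4,0,0],"rot":[0,0,0]}]'
python3 - <<'E'
from h import *
cp=imaging.camera_params("wrist");p,d=imaging.capture("wrist"); cv2.imwrite("pics/w2.png",p[:,:,::-1]); np.save("pics/w2d.npy",d)
s=sensors.sense(); print(s['eef_pos'],s['ee_rot'],s['force'],s['time_s'])
E
```

```text
time_s: 4.62
eef_pos: [613.6, -131.8, 5.4]
ee_rot: [0.0, 0.821, 0.571, 0.0]
force: [-0.1, 0.1, 0.3]
grip_width: 0.4
[ 613.81547405 -131.12855602    5.41808637] [6.04388976e-05 8.20734852e-01 5.71309266e-01 1.47246059e-04] [ 0.24710128 -0.01986053  0.35191881] 4.6667
```

View pics/w2.png

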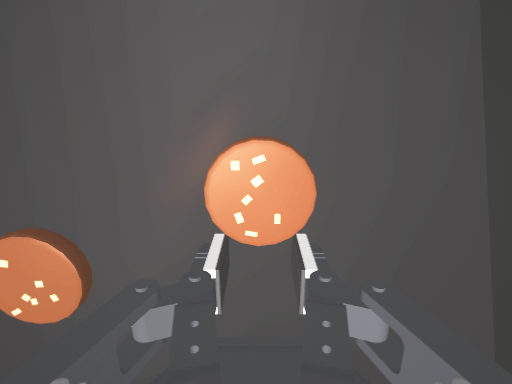

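The biscuit is at (260,192), seated against both pads. I'll lower 2 mm more and push on.

```bash
python3 -m creep '[{"grip":34,"linear":[0,0,2],"rot":[0,0,0]},{"grip":34,"linear":[4,0,0],"rot":[0,0,0]},{"grip":34,"linear":[4,0,0],"rot":[0,0,0]},{"grip":34,"linear":[4,0,0],"rot":[0,0,0]},{"grip":34,"linear":[4,0,0],"rot":[0,0,0]},{"grip":34,"linear":[4,0,0],"rot":[0,0,0]},{"grip":34,"linear":[4,0,0],"rot":[0,0,0]},{"grip":34,"linear":[4,0,0],"rot":[0,0,0]},{"grip":34,"linear":[4,0,0],"rot":[0,0,0]},{"grip":34,"linear":[4,0,0],"rot":[0,0,0]},{"grip":34,"linear":[4,0,0],"rot":[0,0,0]},{"grip":34,"linear":[4,0,0],"rot":[0,0,0]}]'
python3 -m creep '[{"grip":34,"linear":[4,0,0],"rot":[0,0,0]},{"grip":34,"linear":[4,0,0],"rot":[0,0,0]},{"grip":34,"linear":[4,0,0],"rot":[0,0,0]},{"grip":34,"linear":[4,0,0],"rot":[0,0,0]},{"grip":34,"linear":[4,0,0],"rot":[0,0,0]},{"grip":34,"linear":[4,0,0],"rot":[0,0,0]},{"grip":34,"linear":[4,0,0],"rot":[0,0,0]},{"grip":34,"linear":[4,0,0],"rot":[0,0,0]},{"grip":34,"linear":[0,0,0],"rot":[0,0,0]}]'
cat >> h.py <<'E'
def look(n,z=15,thr=40,amin=500):
    s=sensors.sense(); cp=imaging.camera_params(n);p,d=imaging.capture(n)
    b,_=blobs(p,thr,amin)
    print(s['eef_pos'].round(1),s['time_s'])
    return p,d,cp,[(c,s_,ray_z(cp,c,z)[0]) for c,s_ in b]
E
python3 - <<'E'
from h import *
p,d,cp,b=look("wrist")
cv2.imwrite("pics/w3.png",p[:,:,::-1])
for x in b: print(x[0].round(1),x[1][4],x[1][:4],x[2].round(1))
p,d,cp,b=look("top",thr=20,amin=100)
cv2.imwrite("pics/top3.png",p[:,:,::-1])
for x in b:
  if x[1][4]<400: print(x[0].round(1),x[1][4],x[1][2:4],x[2].round(1))
E
```

```text
time_s: 5.67
eef_pos: [628.9, -90.4, 3.3]
ee_rot: [0.0, 0.821, 0.571, -0.0]
force: [-1.2, 0.2, -0.3]
grip_width: 0.395
time_s: 6.42
eef_pos: [640.1, -60.0, 3.3]
ee_rot: [-0.0, 0.821, 0.571, 0.0]
force: [-0.1, 0.3, 0.2]
grip_width: 0.397
[640.1 -60.    3.3] 6.4167
[22.4 36.8] 3590 [ 0  0 51 83] [586.3  67.2  15. ]
[201.1   7.9] 1300 [156   0  91  21] [657.7  51.7  15. ]
[260.2 191.4] 9644 [203 136 115 112] [653.3 -27.   15. ]
[640.  -60.4   3.3] 6.4667
[360.2 122.3] 324 [21 20] [ 749.1 -352.7   15. ]
[151.6 148.9] 234 [18 17] [678.2 263.7  15. ]
[183.7 150.6] 263 [18 18] [671.7 169.3  15. ]
[148.  180.4] 249 [18 18] [584.6 272.3  15. ]
[180.2 182.8] 272 [19 19] [576.2 178.6  15. ]
[212.7 184.9] 267 [19 19] [568.7  84.1  15. ]
[278.8 210.2] 266 [19 19] [ 492.2 -105.8   15. ]
[144.5 213.2] 276 [18 19] [489.3 280.4  15. ]
[177.4 215.4] 273 [18 18] [481.5 185.5  15. ]
[205.1 215.9] 103 [10 16] [478.8 105.9  15. ]
```

View pics/w3.png

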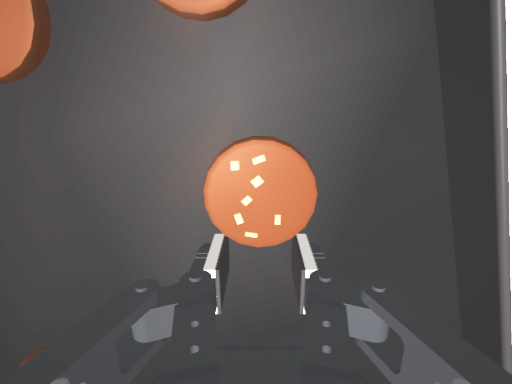

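View pics/top3.png

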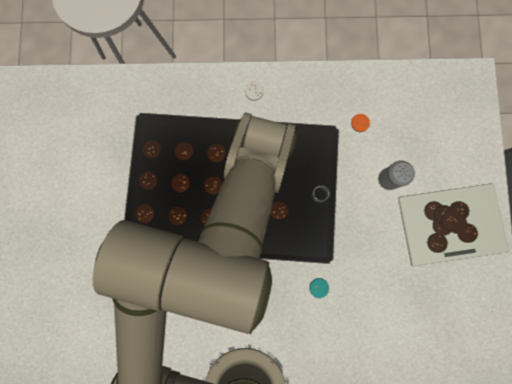

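The biscuit is at (260,191), held in both pads and still about 11–14 mm short. I'll push 10 mm, back off, rise, and measure from above.

```bash
python3 -m creep '[{"grip":34,"linear":[4,0,0],"rot":[0,0,0]},{"grip":34,"linear":[4,0,0],"rot":[0,0,0]},{"grip":34,"linear":[2,0,0],"rot":[0,0,0]},{"grip":34,"linear":[0,0,0],"rot":[0,0,0]},{"grip":34,"linear":[-5,0,0],"rot":[0,0,0]},{"grip":34,"linear":[-10,0,0],"rot":[0,0,0]},{"grip":34,"linear":[-15,0,-20],"rot":[0,0,0]},{"grip":34,"linear":[-15,0,-35],"rot":[0,0,0]},{"grip":34,"linear":[-15,0,-35],"rot":[0,0,0]},{"grip":34,"linear":[-15,0,-35],"rot":[0,0,0]},{"grip":34,"linear":[0,0,-20],"rot":[0,0,0]},{"grip":34,"linear":[0,0,0],"rot":[0,0,0]}]'
python3 -m creep '[{"grip":34,"linear":[0,0,0],"rot":[0,0,0]}]'
python3 - <<'E'
from h import *
p,d,cp,b=look("wrist",thr=30,amin=300)
cv2.imwrite("pics/w4.png",p[:,:,::-1])
for x in b: print(x[0].round(1),x[1][4],x[1][:4],x[2].round(1))
p,d,cp,b=look("top",thr=20,amin=100)
cv2.imwrite("pics/top4.png",p[:,:,::-1])
for x in b:
  if x[1][4]<400: print(x[0].round(1),x[1][4],x[1][2:4],x[2].round(1))
E
```

```text
time_s: 7.52
eef_pos: [618.5, -124.2, 153.7]
ee_rot: [0.004, 0.821, 0.57, 0.002]
force: [1.0, 1.0, 0.9]
grip_width: 0.4
time_s: 7.6
eef_pos: [617.2, -122.8, 149.1]
ee_rot: [0.001, 0.821, 0.571, 0.0]
force: [-0.2, 0.8, -0.1]
grip_width: 0.398
[ 617.2 -122.8  149.1] 7.6
[17.7 17.3] 1350 [ 0  0 39 39] [478.2  79.4  15. ]
[259.   58.7] 3328 [228  25  63  68] [655.6 -19.9  15. ]
[ 60.5 115.4] 2815 [31 85 60 61] [468.3  -1.3  15. ]
[138.4 204.3] 2094 [112 180  54  50] [ 494.6 -103.7   15. ]
[440.2 308.8] 943 [415 294  45  37] [ 758.2 -337.4   15. ]
[ 616.7 -122.2  147.6] 7.65
[360.2 122.3] 327 [21 21] [ 749.1 -352.7   15. ]
[151.6 148.9] 237 [18 17] [678.3 263.6  15. ]
[183.7 150.6] 263 [18 18] [671.7 169.2  15. ]
[215.9 152.9] 265 [19 19] [663.4  74.7  15. ]
[148.  180.4] 251 [19 18] [584.7 272.3  15. ]
[180.2 182.8] 275 [19 19] [576.2 178.5  15. ]
[213.  184.9] 275 [19 19] [568.6  83.4  15. ]
[144.5 213.2] 273 [18 19] [489.2 280.5  15. ]
[177.5 215.4] 269 [18 18] [481.5 185.4  15. ]
[209.8 217.8] 276 [19 19] [473.2  92.4  15. ]
[276.6 375.8] 198 [15 19] [ 41.1 -89.5  15. ]
```

View pics/w4.png

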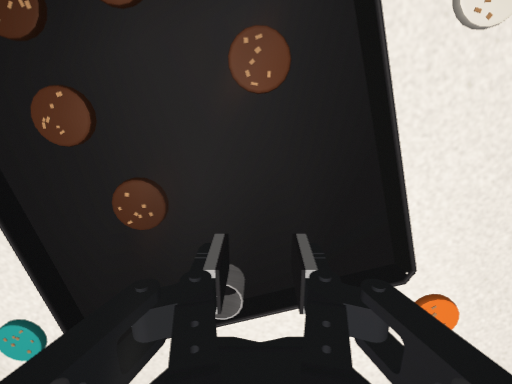

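View pics/top4.png

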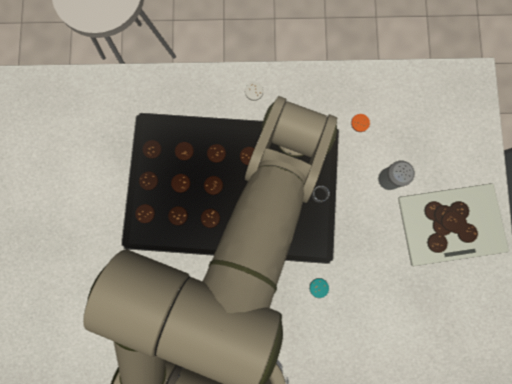

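Using set10 and the other stray as references, the placed biscuit is within about 2.6 mm, slightly short. I'll recheck it from the top camera with the arm clear. Next is the second stray.

```bash
python3 -m creep '[{"grip":34,"linear":[-17.1,-27.7,22],"rot":[0,0,0]},{"grip":34,"linear":[-17.1,-27.7,22],"rot":[0,0,0]},{"grip":34,"linear":[-17.1,-27.7,22],"rot":[0,0,0]},{"grip":34,"linear":[-17.1,-27.7,22],"rot":[0,0,0]},{"grip":34,"linear":[-17.1,-27.7,22],"rot":[0,0,0]},{"grip":34,"linear":[0,0,0],"rot":[0,0,0.09]},{"grip":34,"linear":[0,0,0],"rot":[0,0,0.09]},{"grip":34,"linear":[0,0,0],"rot":[0,0,0.09]},{"grip":34,"linear":[0,0,0],"rot":[0,0,0]},{"grip":34,"linear":[0,0,0],"rot":[0,0,0]}]'
python3 - <<'E'
from h import *
p,d,cp,b=look("wrist",thr=30,amin=300)
cv2.imwrite("pics/w5.png",p[:,:,::-1])
for x in b: print(x[0].round(1),x[1][4],x[1][:4],x[2].round(1))
p,d,cp,b=look("top",thr=20,amin=100)
cv2.imwrite("pics/top5.png",p[:,:,::-1])
for x in b:
  if x[1][4]<400: print(x[0].round(1),x[1][4],x[1][2:4],x[2].round(1))
s=sensors.sense();print(s['ee_rot'])
E
```

```text
time_s: 8.53
eef_pos: [457.2, -153.4, 37.5]
ee_rot: [-0.001, 0.89, 0.457, -0.0]
force: [-0.8, 0.6, 0.3]
grip_width: 0.395
[ 457.2 -153.4   37.5] 8.5333
[99. 20.] 3907 [ 43   0 107  50] [459.3 -14.   15. ]
[260.7 126.7] 7501 [213  77  97 100] [ 494.6 -103.4   15. ]
[ 457.3 -153.5   37.6] 8.5833
[360.3 122.3] 326 [21 20] [ 749.1 -352.8   15. ]
[151.6 148.9] 241 [18 17] [678.5 263.8  15. ]
[183.7 150.6] 265 [18 18] [671.7 169.2  15. ]
[215.9 152.9] 271 [19 19] [663.2  74.6  15. ]
[248.8 155.6] 271 [19 18] [653.8 -21.7  15. ]
[147.9 180.4] 258 [19 18] [584.8 272.5  15. ]
[180.2 182.8] 278 [19 19] [576.1 178.4  15. ]
[213.  184.9] 279 [19 19] [568.6  83.1  15. ]
[144.4 213.3] 278 [19 19] [489.2 280.5  15. ]
[177.4 215.4] 273 [18 18] [481.5 185.5  15. ]
[209.9 217.8] 281 [19 19] [473.3  92.3  15. ]
[243.  219.8] 286 [19 19] [466.   -2.8  15. ]
[-4.45304539e-04  8.89625285e-01  4.56690894e-01 -2.84335999e-04]
```

View pics/w5.png

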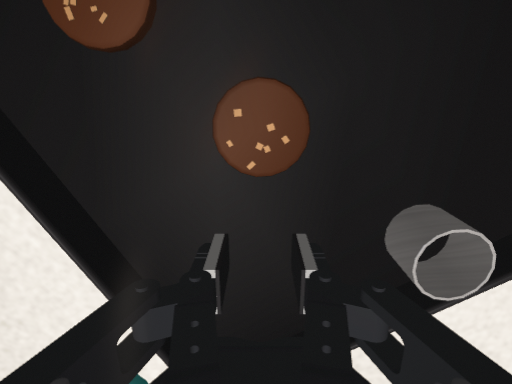

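View pics/top5.png

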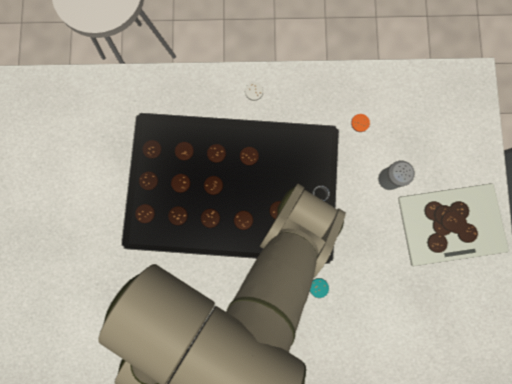

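The first biscuit measures (653.8, -21.7), which is 2.4 mm short, and the others have not moved. The second stray at (261,127) is centred on the fingers, so I push it now, 144 mm of tool travel in total.

```bash
python3 -m creep '[{"grip":34,"linear":[0,0,12],"rot":[0,0,0]},{"grip":34,"linear":[0,0,10],"rot":[0,0,0]},{"grip":34,"linear":[0,0,8],"rot":[0,0,0]},{"grip":34,"linear":[0,0,4],"rot":[0,0,0]},{"grip":34,"linear":[8,0,0],"rot":[0,0,0]},{"grip":34,"linear":[8,0,0],"rot":[0,0,0]},{"grip":34,"linear":[4,0,0],"rot":[0,0,0]},{"grip":34,"linear":[4,0,0],"rot":[0,0,0]},{"grip":34,"linear":[4,0,0],"rot":[0,0,0]},{"grip":34,"linear":[4,0,0],"rot":[0,0,0]},{"grip":34,"linear":[4,0,0],"rot":[0,0,0]},{"grip":34,"linear":[4,0,0],"rot":[0,0,0]}]'
python3 -m creep '[{"grip":34,"linear":[4,0,0],"rot":[0,0,0]},{"grip":34,"linear":[4,0,0],"rot":[0,0,0]},{"grip":34,"linear":[4,0,0],"rot":[0,0,0]},{"grip":34,"linear":[4,0,0],"rot":[0,0,0]},{"grip":34,"linear":[4,0,0],"rot":[0,0,0]},{"grip":34,"linear":[4,0,0],"rot":[0,0,0]},{"grip":34,"linear":[4,0,0],"rot":[0,0,0]},{"grip":34,"linear":[4,0,0],"rot":[0,0,0]},{"grip":34,"linear":[4,0,0],"rot":[0,0,0]},{"grip":34,"linear":[4,0,0],"rot":[0,0,0]},{"grip":34,"linear":[4,0,0],"rot":[0,0,0]},{"grip":34,"linear":[4,0,0],"rot":[0,0,0]}]'
python3 - <<'E'
from h import *
p,d,cp,b=look("wrist",thr=30,amin=300)
cv2.imwrite("pics/w6.png",p[:,:,::-1])
for x in b: print(x[0].round(1),x[1][4],x[1][:4],x[2].round(1))
E
```

```text
time_s: 9.63
eef_pos: [481.3, -121.0, 4.4]
ee_rot: [0.0, 0.89, 0.455, 0.0]
force: [0.6, -0.7, 0.7]
grip_width: 0.398
time_s: 10.63
eef_pos: [509.4, -82.1, 4.3]
ee_rot: [-0.0, 0.89, 0.455, -0.0]
force: [-0.1, -0.8, 1.0]
grip_width: 0.396
[509.4 -82.1   4.3] 10.6333
[ 4.3 15.7] 338 [ 0  0 11 40] [491.5  64.7  15. ]
[454.9   9.1] 1691 [406   0 104  24] [637.3 -37.6  15. ]
[ 89.5 175.4] 10724 [ 27 120 125 113] [471.1  -1.1  15. ]
[259.9 191.1] 9609 [204 136 113 111] [530.9 -53.7  15. ]
```

View pics/w6.png

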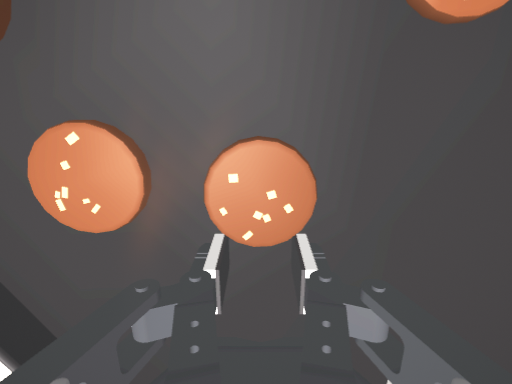

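The biscuit is seated at (260,191), and set10 at (90,175) stays well clear of the left finger. I'll finish the push and back off upward.

```bash
python3 -m creep '[{"grip":34,"linear":[4,0,0],"rot":[0,0,0]},{"grip":34,"linear":[4,0,0],"rot":[0,0,0]},{"grip":34,"linear":[4,0,0],"rot":[0,0,0]},{"grip":34,"linear":[4,0,0],"rot":[0,0,0]},{"grip":34,"linear":[4,0,0],"rot":[0,0,0]},{"grip":34,"linear":[4,0,0],"rot":[0,0,0]},{"grip":34,"linear":[4,0,0],"rot":[0,0,0]},{"grip":34,"linear":[4,0,0],"rot":[0,0,0]},{"grip":34,"linear":[4,0,0],"rot":[0,0,0]},{"grip":34,"linear":[4,0,0],"rot":[0,0,0]},{"grip":34,"linear":[4,0,0],"rot":[0,0,0]},{"grip":34,"linear":[4,0,0],"rot":[0,0,0]}]'
python3 -m creep '[{"grip":34,"linear":[4,0,0],"rot":[0,0,0]},{"grip":34,"linear":[2,0,0],"rot":[0,0,0]},{"grip":34,"linear":[1.5,0,0],"rot":[0,0,0]},{"grip":34,"linear":[0,0,0],"rot":[0,0,0]},{"grip":34,"linear":[-4,0,0],"rot":[0,0,0]},{"grip":34,"linear":[-8,0,0],"rot":[0,0,0]},{"grip":34,"linear":[-15,0,-10],"rot":[0,0,0]},{"grip":34,"linear":[-20,0,-20],"rot":[0,0,0]},{"grip":34,"linear":[-20,0,-20],"rot":[0,0,0]},{"grip":34,"linear":[-20,0,-20],"rot":[0,0,0]},{"grip":34,"linear":[-15,0,0],"rot":[0,0,0]},{"grip":34,"linear":[0,0,0],"rot":[0,0,0]}]'
cat >> h.py <<'E'
def tray():
    p,d,cp,b=look("top",thr=20,amin=100)
    P=np.array([x[2][:2] for x in b if 200<x[1][4]<310])
    g=SETT@np.array([[ 0.99634885,0.08537541],[-0.08537541,0.99634885]]).T+[563.547,28.417]
    S=[];T=[]
    for gg,tt in zip(g,SETT):
        e=np.hypot(*(P-gg).T); i=e.argmin()
        if e[i]<6: S.append(P[i]);T.append(tt)
    R,t=fit(np.array(T),np.array(S)); print(len(S),'set; moved max',np.abs(np.array(S)-[g[list(map(tuple,SETT)).index(tuple(x))] for x in T]).max().round(1))
    pl=np.array([[95,-40],[0,-40]])@R.T+t
    print('places',pl.round(1)); print('tray coords of all'); print(((P-t)@R).round(1)); print(P.round(1))
    return p,cp
E
python3 - <<'E'
from h import *
p,cp=tray(); cv2.imwrite("pics/top7.png",p[:,:,::-1])
E
```

```text
time_s: 11.68
eef_pos: [537.5, -43.1, 4.3]
ee_rot: [-0.0, 0.89, 0.455, -0.0]
force: [-0.6, -0.3, -0.2]
grip_width: 0.4
time_s: 12.68
eef_pos: [480.9, -122.5, 75.3]
ee_rot: [0.001, 0.891, 0.454, 0.0]
force: [-1.0, 0.5, -0.3]
grip_width: 0.399
[ 480.9 -122.5   75.3] 12.6833
9 set; moved max 1.1
places [[654.7 -19.6]
 [560.  -11.5]]
tray coords of all
[[ 9.430e+01  2.444e+02]
 [ 9.560e+01  1.498e+02]
 [ 9.560e+01  5.460e+01]
 [ 9.410e+01 -4.200e+01]
 [ 2.000e-01  2.452e+02]
 [-2.000e-01  1.507e+02]
 [ 3.000e-01  5.500e+01]
 [ 3.000e-01 -4.050e+01]
 [-9.550e+01  2.447e+02]
 [-9.500e+01  1.496e+02]
 [-9.530e+01  5.600e+01]]
[[678.4 263.8]
 [671.5 169.4]
 [663.4  74.5]
 [653.7 -21.5]
 [584.7 272.6]
 [576.1 178.5]
 [568.5  83.2]
 [560.3 -12. ]
 [489.3 280.4]
 [481.6 185.6]
 [473.3  92.4]]
```

View pics/top7.png

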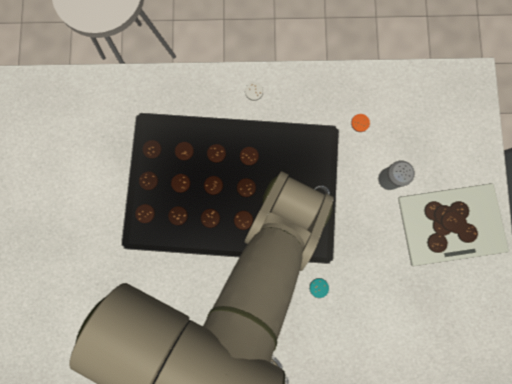

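The second biscuit is at tray (0.3, -40.5), within 0.6 mm of its place. The first is at (94.1, -42.0), 2 mm short, so I'll give it a small nudge.

```bash
python3 -m creep '[{"grip":34,"linear":[26.6,17.7,0],"rot":[0,0,0]},{"grip":34,"linear":[26.6,17.7,0],"rot":[0,0,0]},{"grip":34,"linear":[26.6,17.7,0],"rot":[0,0,0]},{"grip":34,"linear":[26.6,17.7,0],"rot":[0,0,0]},{"grip":34,"linear":[26.6,17.7,0],"rot":[0,0,0]},{"grip":34,"linear":[0,0,0],"rot":[0,0,-0.068]},{"grip":34,"linear":[0,0,0],"rot":[0,0,-0.068]},{"grip":34,"linear":[0,0,15],"rot":[0,0,0]},{"grip":34,"linear":[0,0,15],"rot":[0,0,0]},{"grip":34,"linear":[0,0,5],"rot":[0,0,0]},{"grip":34,"linear":[0,0,0],"rot":[0,0,0]},{"grip":34,"linear":[0,0,0],"rot":[0,0,0]}]'
python3 - <<'E'
from h import *
p,d,cp,b=look("wrist",thr=30,amin=300)
cv2.imwrite("pics/w8.png",p[:,:,::-1])
s=sensors.sense();T=s['eef_pos'];q=s['ee_rot']
a=2*np.arctan2(q[2],q[1]);u=np.array([np.cos(a),np.sin(a)]);v=np.array([u[1],-u[0]])
print(np.degrees(a),T)
for x in b: e=x[2][:2]-T[:2];print(x[0].round(1),x[1][4],x[2].round(1),'tool',u@e,v@e)
g=np.array([654.7,-19.6])-31.2*u-T[:2]; print('to goal, tool:',u@g,v@g)
E
```

```text
time_s: 13.73
eef_pos: [631.6, -63.8, 39.2]
ee_rot: [-0.0, 0.857, 0.515, -0.0]
force: [-0.2, -0.5, -0.1]
grip_width: 0.399
[631.6 -63.8  39.2] 13.7333
61.99058686419405 [631.88763331 -63.93400023  39.82931825]
[32.7 51.2] 6502 [575.4  79.9  15. ] tool 100.47912455182464 -117.43328193959749
[186.7  11. ] 1802 [655.8  58.   15. ] tool 118.87241966424368 -36.18122326132379
[259.7 146.2] 6970 [656.3 -18.8  15. ] tool 51.28096332556648 0.3765225242591397
[117.6 204.7] 5729 [563.2  -9.7  15. ] tool 15.60110224308321 -86.14415231843125
[ 13.9 262.5] 1769 [479.7 -10.7  15. ] tool -24.472959983131688 -159.31648894196897
to goal, tool: 18.65424524611809 -0.6796186905069238
```

View pics/w8.png

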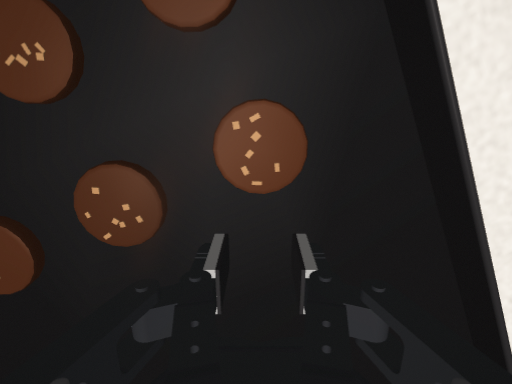

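The target is at (260,146), centred between the pads. Lower 35 mm, push 18.6 mm with a slow finish, then retreat to a clear position.

```bash
python3 -m creep '[{"grip":34,"linear":[0,0,12],"rot":[0,0,0]},{"grip":34,"linear":[0,0,12],"rot":[0,0,0]},{"grip":34,"linear":[0,0,8],"rot":[0,0,0]},{"grip":34,"linear":[0,0,3],"rot":[0,0,0]},{"grip":34,"linear":[6,0,0],"rot":[0,0,0]},{"grip":34,"linear":[5,0,0],"rot":[0,0,0]},{"grip":34,"linear":[3,0,0],"rot":[0,0,0]},{"grip":34,"linear":[2,0,0],"rot":[0,0,0]},{"grip":34,"linear":[1.6,0,0],"rot":[0,0,0]},{"grip":34,"linear":[1,0,0],"rot":[0,0,0]},{"grip":34,"linear":[0,0,0],"rot":[0,0,0]},{"grip":34,"linear":[0,0,0],"rot":[0,0,0]}]'
python3 -m creep '[{"grip":34,"linear":[-4,0,0],"rot":[0,0,0]},{"grip":34,"linear":[-8,0,0],"rot":[0,0,0]},{"grip":34,"linear":[-12,0,-10],"rot":[0,0,0]},{"grip":34,"linear":[-12,0,-20],"rot":[0,0,0]},{"grip":34,"linear":[-10,0,-30],"rot":[0,0,0]},{"grip":34,"linear":[0,0,-30],"rot":[0,0,0]},{"grip":34,"linear":[-20,-30,-10],"rot":[0,0,0]},{"grip":34,"linear":[-20,-30,0],"rot":[0,0,0]},{"grip":34,"linear":[-20,-30,0],"rot":[0,0,0]},{"grip":34,"linear":[-20,-30,0],"rot":[0,0,0]},{"grip":34,"linear":[-20,-30,0],"rot":[0,0,0]},{"grip":34,"linear":[-20,-30,0],"rot":[0,0,0]}]'
python3 -m creep '[{"grip":34,"linear":[-20,-30,0],"rot":[0,0,0]},{"grip":34,"linear":[-20,-20,0],"rot":[0,0,0]},{"grip":34,"linear":[0,0,0],"rot":[0,0,0]},{"grip":34,"linear":[0,0,0],"rot":[0,0,0]}]'
python3 - <<'E'
from h import *
p,cp=tray(); cv2.imwrite("pics/top9.png",p[:,:,::-1])
print(ray_z(cp,[320.5,194],41))
E
```

```text
time_s: 14.78
eef_pos: [640.3, -47.7, 4.3]
ee_rot: [0.0, 0.857, 0.515, 0.0]
force: [0.6, -0.5, -0.6]
grip_width: 0.399
time_s: 15.78
eef_pos: [401.2, -110.1, 104.8]
ee_rot: [0.001, 0.857, 0.515, 0.0]
force: [-0.2, -0.7, 0.4]
grip_width: 0.398
time_s: 16.12
eef_pos: [339.8, -122.3, 105.1]
ee_rot: [0.001, 0.858, 0.514, 0.0]
force: [0.6, -0.6, -0.4]
grip_width: 0.397
[ 339.8 -122.3  105.1] 16.1167
10 set; moved max 0.8
places [[654.8 -19.5]
 [560.2 -11.5]]
tray coords of all
[[ 9.430e+01  2.446e+02]
 [ 9.570e+01  1.496e+02]
 [ 9.550e+01  5.440e+01]
 [ 9.480e+01 -4.060e+01]
 [ 2.000e-01  2.450e+02]
 [-3.000e-01  1.506e+02]
 [ 1.000e-01  5.490e+01]
 [ 1.000e-01 -4.060e+01]
 [-9.550e+01  2.448e+02]
 [-9.520e+01  1.496e+02]
 [-9.530e+01  5.590e+01]
 [-9.460e+01 -3.930e+01]]
[[678.4 264.1]
 [671.7 169.3]
 [663.4  74.4]
 [654.6 -20.1]
 [584.6 272.5]
 [576.1 178.5]
 [568.4  83.1]
 [560.2 -12.1]
 [489.3 280.5]
 [481.5 185.5]
 [473.4  92.2]
 [466.   -2.8]]
[[ 534.04582294 -222.89115731   41.        ]]
```

View pics/top9.png

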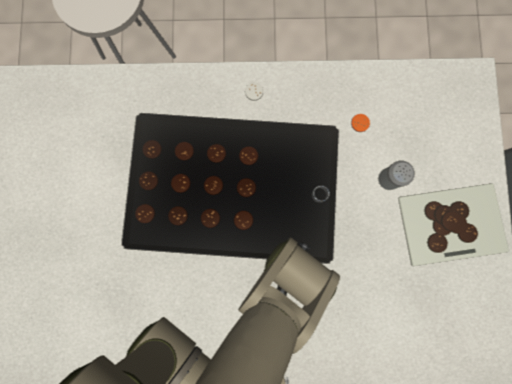

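The grid is complete. The filled places are at px (248,156) and (246,187), the cutter is still at (320,194) and the shaker at (400,173). Handing in.

```bash
python3 - <<'E'
from rig import ctrl
print(ctrl.finish_job())
E
```

```text
the job is handed in; nothing more can be done
None
```

Both stray biscuits now sit in the two empty places, and I handed the job in at about 16 s on the robot's clock. I slid each one along the tray with the part-open fingertips, then nudged the first about 2 mm because it had stopped short.

The last top-camera check, with the arm clear of the grid, showed:
- **Filled places:** the biscuits are at tray (94.8, -40.6) and (0.1, -40.6) mm, against targets of (95, -40) and (0, -40), so both are within 0.7 mm.
- **Other biscuits:** all ten are within 0.8 mm of the grid I fitted at the start, about the same scatter as before any push.
- **Cutter and shaker:** they look unmoved, judged by eye from the picture.

The wrist camera read about 2–3 mm away from the top camera throughout, slightly more than the stated 2 mm calibration. I therefore judged the final positions from the top camera, relative to the set biscuits. No check failed.

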